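# Sort the bar clutter: capsules, spoons and marker

## Robot

A 6-joint arm with a two-finger parallel gripper is mounted at the origin on the work surface. World frame = base frame: x ahead of the robot, y to its left, z up, the work surface at z = 0. Lengths are in m, angles in degrees, forces in N, time in s.
With the tool pointing down it reaches from about 0.3 to 0.95 m from the base axis. Payload 3.1 kg.
Tool frame: the origin (TCP) lies midway between the tips of the shut fingers; the grasp point (between the pads) lies 19 mm behind it; z points along the fingers, y is the direction in which the jaws open and shut (so a half turn about z gives the same grasp; the last joint's range is limited). The gripper opens to 85 mm and grips with 20 to 120 N. Pads are 22 mm wide; open, the fingers measure 114 mm over their backs; the gripper's body (76 mm by 85 mm) begins 54 mm behind the grasp point. The pads swing forward as they close: fully open they stand 13 mm farther back than shut.
Start: joints at [59.49, 17.653, 93.61, -0, 68.738, -3.994], TCP at [0.279, 0.559, 0.231] pointing down, gripper open.
Joint ranges: [-175.34, 175.34], [-45.06, 112.39], [2.9, 150.54], [-68.45, 248.45], [3.09, 151.38], [-168.51, 168.51]. Speed limits (degrees/s): [159.86, 159.86, 180, 180, 180, 180].

## Interface

Orientations are given as a 3x3 rotation matrix whose columns are the frame's x, y, z axes.
In Python, from cell import env gives the robot as it stands.
- The arm moves only by the tool arm_command, never from a script. Its argument "steps" is a list of rows, each a list of 2 entries, a list of its own where there are three numbers: the shift along the tool's x, y, z in cm, then the turn about the tool's z in degrees. In form: [[[x, y, z], roll], ...]. A call has 1 to 10 rows; each row shifts and turns the commanded pose from where the row before left it, along the tool's axes as they then stand; what a row does not reach is not made up. A row lasts 1/10 s, in which the tool goes at most 50 mm and 8.59 degrees, less where a joint would pass 70% of its speed; a pose out of reach is approached as far as the arm can. A call with a gripper value outside its range is refused whole. "gripper" is the opening, from 0 (shut) to 1 (fully open), set as the call begins (left out, the last holds). The fingers move at their own pace and stop on an object; the grip force is fixed at half the most. Time passes only in rows, so rows that do not move let the fingers close. It gives the time, the measured TCP pose, the force and the opening at its end, in the units of the state.
- env.observe(): the state, without advancing time (a new reading comes with each control period).
- env.camera(name): name is "scene" or "top" or "wrist"; returns (picture, depth): 384x512x3 uint8, red, green, blue; 384x512 float32, m along the optical axis (not along the pixel's ray), 0 where there is no reading.
- env.calibration(name): a dict with "fovy" (degrees; the focal length in pixels is half the picture's height over the tangent of half this angle, whatever the lens; pixels are square), "cx", "cy" (the principal point, pixels), "camera_from_world" (4x4, takes a point from world to camera coordinates). Camera axes: x right, y up, looking along -z (the intrinsics and any distortion apply to the point x, -y, -z); pixel columns grow to the right and rows downward; lengths in m; the calibration is good to about 2 mm. A picture is of the moment at which its call begins: read the wrist's pose just before it. calibration takes no time and is no camera call; for the wrist camera it gives the pose at the moment of the call.
- env.close_job(): hands the job in, once; it reports no verdict.
Trained networks look in the newest picture that a camera, given by its name, has taken for a name from the list of things; names that differ only in an ending like _2 or _b are one class to them, and where a whole thing is asked for, a point or a joint stands for the part that bears it (a point fixed in the world has none). Each returns a list of dicts, best first, with "confidence" (0 to 1); they miss things now and then, are a little off and sometimes report something else, mostly with a low value. They report only what shows in the picture. A call takes as long as a camera call. They do not tell look-alikes from the thing itself.
- env.silhouettes(thing, camera): "pixels" (384x512 bool, what is visible of it) and "bbox" ([left, top, width, height] in pixels, round what is visible of it).
The state is a dict: "time": time; "joint_positions": joint angles; "qvel": joint speeds; "tau": joint torques, N m; "ee_pos": TCP position; "tcp_rot": TCP orientation; "force": force on the tool from outside, world axes, zero at the start; "torque": the same for the moment, N m; "opening": finger opening in m.
Only numpy, scipy, OpenCV 4.12 (cv2) and the standard library are available. Lean on these libraries where they do the work, as an engineer would, in place of code of your own. Each camera call takes 0.05 s, during which the arm holds its last target. There are 200 camera calls.

## Task

Tidy the coffee bar: slide the green bin's sprung hatch back until it catches in its holding notch and leave it open, and drop both used capsules in there. Lay both teaspoons flat inside the steel bin and the chalk marker flat inside the blue bin, all let go and at rest, without shoving or tipping the tamper, milk jug, cup stack or spray bottle.

Things in the scene. Friction and masses are not known exactly. Their poses are not given: they have to be found in the camera images.
- capsule_a_center (a point): used coffee capsule, gold aluminium, standing foil-rim down: rim 37 mm across and 2 mm high at the bottom, body tapering from 30 mm across above the rim to 25 mm at 23 mm height, 28 mm tall. Point: on its axis, half-way up (14 mm)
- capsule_b_center (a point): used coffee capsule, purple aluminium, standing foil-rim down: rim 37 mm across and 2 mm high at the bottom, body tapering from 30 mm across above the rim to 25 mm at 23 mm height, 28 mm tall. Point: on its axis, half-way up (14 mm)
- spoon_a_center (a point): steel teaspoon, 128 mm long, handle 9 mm wide and 6 mm thick lying 3 to 9 mm above the counter, round-ended bowl 31 mm wide and 9 mm high. Point: half-way along, on the handle, 6 mm above the spoon's underside; x runs along the spoon towards the bowl (bowl begins 19 mm from the point), z up. Lies on the counter
- spoon_b_center (a point): second steel teaspoon, the same: 128 mm long, handle 9 mm wide and 6 mm thick lying 3 to 9 mm above the counter, round-ended bowl 31 mm wide and 9 mm high. Point: half-way along, on the handle, 6 mm above the spoon's underside; x runs along the spoon towards the bowl (bowl begins 19 mm from the point), z up. Lies on the counter
- marker_center (a point): chalk marker, white with red cap and end, six-sided, 128 mm long, 17 mm across the flats (20 mm across corners, on a flat), lying on the counter. Point: half-way along, on its axis, 8.5 mm up; x runs along it towards the cap
- spoon_bin: bare steel open bin, fixed, for spoons: outside 160 mm along its x by 116 mm along its y, 55 mm high, walls and floor 4 mm. Origin: centre of the underside. The three bins stand side by side at the back of the work area in any order
- marker_bin: blue plastic open bin, fixed, for chalk markers: the same size, 160 (x) x 116 (y) x 55 mm high, walls and floor 4 mm. Origin: centre of the underside
- capsule_bin: green plastic bin, fixed, for used capsules: 160 mm along its x by 116 mm along its y (124 mm over the side rails), 80 mm high, walls 4 mm. Its far half (x above 0) is roofed by a fixed deck; the near half (x from -76 to 0 mm, y within 54 mm) is its mouth, covered by a steel sliding hatch. Origin: centre of the underside
- hatch_tab (a point): orange tab standing on the steel hatch, 8 mm thick along the bin's x, 40 mm wide along its y, from 88 to 118 mm above the counter. Point: centre of the tab, 102.5 mm above the counter; with the hatch shut it is 40 mm to the -x side of the bin's origin and 40 mm from the near edge. Its axes are the bin's. It can be pinched from above across its thickness, or pushed
- hatch (a joint): travel of the hatch along the bin's +x (away from the robot): 0 shut, 0.074 m end stop. A spring (up to 7 N, plus up to 2 N when moved fast) throws it shut when let go before about 0.05; pushed beyond that it is drawn into its holding notch at about 0.074 and stays there, mouth then clear over x from -76 to -6 mm of the bin's frame
- tamper_center (a point): bystander: steel coffee tamper, base 58 mm across, 73 mm high. Point: half-way up
- jug_center (a point): bystander: steel milk jug, 70 mm across, 68 mm high, small handle on the robot's side reaching 56 mm from its axis. Point: half-way up
- cup_stack: bystander: stack of brown paper cups, 78 mm across, 168 mm high, at one side of the bins. Origin: centre of its underside
- spray_bottle: bystander: green spray bottle with a blue head, 64 mm across (head 75 mm long), 185 mm high, at the other side. Origin: centre of its underside
Mind the look-alikes: they are no part of the job. Several things have the shape of the marker_bin; the one meant has the colours described above. Of the things that look like the part that bears marker_center, the smaller one is meant.

How it is judged:
By the outcome, as a careful person would: the job done as asked, in the order asked, and still so for the second after the job is handed in, with the robot touching nothing.
It also fails if it takes over 72 s, if anything falls off the work surface, if the arm or the gripper's body presses on something with over 40 N, if the wrist force passes 120 N, or if a joint passes its speed limit or range.

## Working session

There is one attempt and no reset: what is moved stays moved. The work goes in short steps, Python scripts to look and compute and a tool call to move; the robot and the scene stay as the last step left them, time stands still between calls to the robot, and variables do not carry over. Pictures are saved under pics/ and viewed, about 8 in all and at most 12, crops included, and the job is handed in when it is done.

Besides the shell and the picture viewer there is one more tool, called after "Call:" by a JSON object that holds its "op" and its "data". arm_command: Moves the arm, as the interface text tells. Its arguments: {"type":"object","properties":{"steps":{"type":"array"},"gripper":{"type":"number"}},"required":["steps"]}

```bash
ls; mkdir -p pics
cat > h.py <<'E'
import numpy as np, cv2
from cell import env
def shot(n,f=None):
    p,d=env.camera(n)
    if f: cv2.imwrite(f'pics/{f}.png',p[:,:,::-1])
    return p,d,env.calibration(n)
def cloud(d,c):
    h,w=d.shape; f=h/2/np.tan(np.radians(c['fovy']/2))
    v,u=np.mgrid[0:h,0:w]
    P=np.stack([(u-c['cx'])*d/f,-(v-c['cy'])*d/f,-d,np.ones_like(d)],-1)
    return (P@np.linalg.inv(c['camera_from_world']).T)[...,:3]
E
python3 - <<'E'
from h import *
p,d,c=shot('top'); q,e,k=shot('scene')
cv2.imwrite('pics/a.png',np.vstack([cv2.resize(p,(400,300)),cv2.resize(q,(400,300))])[:,:,::-1]) if 0 else None
cv2.imwrite('pics/top.png',cv2.resize(p,(800,600))[:,:,::-1]);cv2.imwrite('pics/scene.png',cv2.resize(q,(800,600))[:,:,::-1])
np.savez('top.npz',p=p,X=cloud(d,c))
print({a:b for a,b in c.items()})
X=cloud(d,c)
print(X[::383,::511].round(3), np.median(X[...,2]), (d==0).mean())
for t in ['capsule_a_center','spoon_a_center','marker_center','spoon_bin','marker_bin','capsule_bin','hatch_tab','tamper_center','jug_center','cup_stack','spray_bottle']:
    for r in env.silhouettes(t,'top'):
        m=r['pixels']&(d>0); Y=X[m]
        if len(Y): print(t,round(r['confidence'],2),r['bbox'],np.median(Y,0).round(3),Y.min(0).round(3),Y.max(0).round(3),p[m].mean(0).round())
print(env.observe())
E
```

```text
pics
{'fovy': 44.189625298649254, 'cx': 259.3085736377918, 'cy': 194.55480554941383, 'camera_from_world': array([[ 0.02325054, -0.99957608,  0.01752342, -0.0364541 ],
       [ 0.99624343,  0.02462845,  0.08302087, -0.47428893],
       [-0.08341725,  0.01552731,  0.99639373, -1.3452982 ],
       [ 0.        ,  0.        ,  0.        ,  1.        ]])}
[[[ 1.41   1.181 -0.741]
  [ 1.49  -1.203 -0.746]]

 [[ 0.153  0.33   0.717]
  [-0.046 -0.757  0.002]]] 0.0005508542417871354 0.0037180582682291665
capsule_a_center 0.51 [283.9, 183.2, 8.5, 44.2] [ 0.474 -0.113  0.009] [ 0.387 -0.126  0.001] [ 0.51  -0.103  0.018] [111. 115. 117.]
spoon_a_center 0.69 [130.0, 207.3, 11.3, 10.5] [0.422 0.323 0.019] [ 0.405  0.311 -0.004] [0.44  0.341 0.034] [105.  73.  20.]
spoon_a_center 0.63 [242.5, 179.7, 17.8, 40.5] [0.486 0.004 0.009] [ 0.401 -0.021 -0.002] [0.522 0.029 0.017] [113. 117. 119.]
marker_center 0.91 [400.4, 195.4, 27.3, 63.2] [ 0.398 -0.473  0.02 ] [ 0.315 -0.509 -0.002] [ 0.474 -0.44   0.029] [165. 129. 125.]
marker_center 0.67 [316.8, 190.3, 15.1, 46.3] [ 0.426 -0.216  0.015] [ 0.363 -0.
[... 1865 characters left out ...]
,  9.36083336e+01,  3.55205423e-04,
        6.87384227e+01, -3.99487408e+00]), 'qvel': array([-0.04187291, -0.10564701, -0.04534357, -0.04664216, -0.054811  ,
       -0.04767284]), 'tau': array([-1.43260117e-03, -4.15058112e+01, -2.76958680e+01, -1.75845207e-04,
        9.47209628e-04, -2.32907347e-06]), 'ee_pos': array([0.27905948, 0.55926484, 0.23132061]), 'tcp_rot': array([[-8.94822381e-01,  4.46422339e-01,  2.80015699e-05],
       [ 4.46422340e-01,  8.94822379e-01,  5.89002973e-05],
       [ 1.23797704e-06,  6.52058307e-05, -9.99999998e-01]]), 'force': array([-1.07522476,  0.22103241, -0.90848047]), 'torque': array([-0.01912178, -0.01095862, -0.01111204]), 'opening': 0.08587053206495414}
```

View pics/top.png

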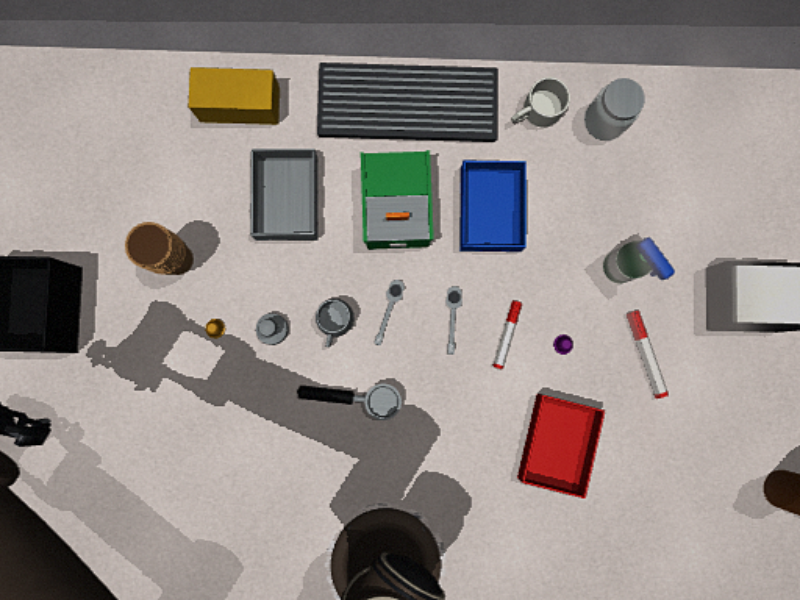

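View pics/scene.png

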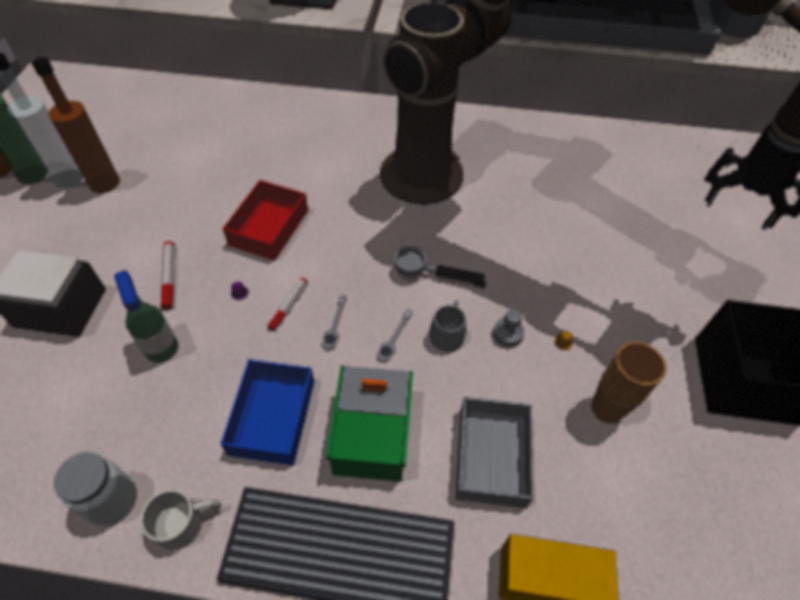

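The top view (800x600) shows the gold capsule at (215,327), the purple one at (563,344) and the spoons at (390,312) and (453,320). The smaller marker is at (507,335); the steel, green and blue bins are at (285,195), (395,200) and (493,205). Next I fit the poses.

Run:
```python
from h import *
z=np.load('top.npz');p=z['p'];X=z['X']
def reg(n,u0,u1,v0,v1,zl,zh,col=None):
    s=.64
    m=np.zeros(X.shape[:2],bool); m[int(v0*s):int(v1*s),int(u0*s):int(u1*s)]=1
    m&=(X[...,2]>zl)&(X[...,2]<zh)
    if col is not None: m&=col
    Y=X[m]; r=cv2.minAreaRect((Y[:,:2]*1000).astype(np.float32))
    b=cv2.boxPoints(r)
    w=Y[:,:2]-Y[:,:2].mean(0); ev=np.linalg.svd(w,full_matrices=False)[2][0]
    print(n,len(Y),'rect',np.round(r[0],1),np.round(r[1],1),round(r[2],1),'mean',Y.mean(0).round(4),'axis',np.degrees(np.arctan2(ev[1],ev[0])).round(1),'zmax',Y[:,2].max().round(3))
f=p.astype(int);R,G,B=f[...,0],f[...,1],f[...,2]
reg('steel',240,330,140,250,.045,.065)
reg('blue',450,540,150,260,.045,.065)
reg('green',350,445,140,255,.07,.1)
reg('tab',370,425,200,230,.1,.13)
reg('spA',370,410,270,350,.004,.03)
reg('spB',440,470,280,360,.004,.03)
reg('mark',485,528,293,375,.008,.04)
reg('markred',485,528,293,375,.008,.04,(R-G>60))
reg('gold',200,230,310,340,.02,.04)
reg('purple',548,580,330,360,.02,.04)
reg('jug',300,360,290,350,.03,.1)
reg('tamper',250,295,305,345,.004,.1)
reg('porta',290,410,380,425,.004,.1)
reg('redbin',515,610,380,505,.03,.1)
reg('bottle',595,680,230,290,.1,.3)
reg('cups',120,195,215,280,.15,.2)
```

```text
steel 387 rect [672.8 204. ] [161.6 117.3] 1.7 mean [0.6753 0.203  0.0536] axis -177.0 zmax 0.062
blue 362 rect [ 661.  -182.3] [160.8 116.3] 0.7 mean [ 0.6621 -0.1827  0.0543] axis -179.9 zmax 0.062
green 2500 rect [663.2  -3.7] [161.9 124.1] 3.4 mean [ 0.662  -0.0037  0.0868] axis -177.0 zmax 0.098
tab 61 rect [622.   -5.6] [ 8.  38.3] 2.9 mean [ 0.6216 -0.0056  0.1151] axis -87.3 zmax 0.122
spA 308 rect [467.2   6. ] [149.4  72.9] 1.6 mean [0.4691 0.0043 0.0079] axis 171.4 zmax 0.017
spB 280 rect [ 451.2 -115.5] [146.2  52.9] 1.1 mean [ 0.4564 -0.1149  0.0082] axis 178.8 zmax 0.018
mark 288 rect [ 426.6 -208.1] [ 36.3 127.4] 74.5 mean [ 0.4244 -0.2152  0.0154] axis 163.9 zmax 0.024
markred 92 rect [ 424.8 -214.7] [ 17.4 127.4] 73.7 mean [ 0.4524 -0.2227  0.0162] axis 164.2 zmax 0.024
gold 58 rect [424.  326.8] [24.1 21.6] 65.4 mean [0.4234 0.326  0.0265] axis -116.4 zmax 0.034
purple 62 rect [ 408.6 -321.7] [23.  24.6] 0.9 mean [ 0.4089 -0.3208  0.0263] axis -127.4 zmax 0.036
jug 188 rect [443.8 106.8] [65.4 77.4] 42.4 mean [0.4392 0.0991 0.0563] axis 157.1 zmax 0.074
tamper 361 rect [433.7 223.2] [70.7 78.6] 1.7 mean [0.425  0.2173 0.0353] axis -123.0 zmax 0.079
porta 859 rect [293.2  74.9] [ 80.2 218.6] 1.3 mean [0.2998 0.0579 0.0285] axis 85.8 zmax 0.049
redbin 549 rect [ 226.1 -311.9] [118.6 159.6] 77.2 mean [ 0.2196 -0.3137  0.0485] axis 165.6 zmax 0.064
bottle 628 rect [ 546.3 -425.2] [80.2 46. ] 30.4 mean [ 0.5493 -0.4241  0.1524] axis -138.9 zmax 0.193
cups 751 rect [550.6 403.5] [76.8 77.1] 40.7 mean [0.55   0.4015 0.1673] axis -106.4 zmax 0.176
```

```bash
cat > plan.py <<'E'
from h import *
# plan([(x,y,z,yaw,step_cm)...]) : rows from present (or given) pose; yaw = world heading of tool x
def plan(wps,start=None):
    s=env.observe(); P=np.array(s['ee_pos']);R=s['tcp_rot'];yaw=np.degrees(np.arctan2(R[1,0],R[0,0]))
    if start: P=np.array(start[:3]);yaw=start[3]
    print('from',P.round(4),round(yaw,1),'t',round(s['time'],2))
    for x,y,z,w,st in wps:
        T=np.array([x,y,z]);dy=(w-yaw+180)%360-180
        n=max(1,int(np.ceil(max(np.linalg.norm(T-P)*100/st-.05,abs(dy)/8.3))))
        rows=[];
        for i in range(n):
            d=(T-P)/(n-i)*100;a=np.radians(yaw)
            l=np.round([d[0]*np.cos(a)+d[1]*np.sin(a), d[0]*np.sin(a)-d[1]*np.cos(a),-d[2]],1)+0.
            r=round(-((w-yaw+180)%360-180)/(n-i),0)+0.
            P=P+np.array([l[0]*np.cos(a)+l[1]*np.sin(a), l[0]*np.sin(a)-l[1]*np.cos(a),-l[2]])/100
            yaw-=r
            rows.append([[float(v) for v in l],int(r)])
        print(n,str(rows).replace(' ',''),'->',P.round(3),round(yaw,1))
E
python3 - <<'E'
from plan import *
z=np.load('top.npz');p=z['p'].astype(int);X=z['X']
for n,u0,u1,v0,v1 in [('A',370,410,275,350),('B',440,470,282,360)]:
    s=.64;q=p[int(v0*s):int(v1*s),int(u0*s):int(u1*s)];Y=X[int(v0*s):int(v1*s),int(u0*s):int(u1*s)]
    g=q.sum(2); bg=np.median(g); m=(q[...,0]-q[...,2]<5)&(g<bg+900)
    Y=Y[m];w=Y[:,:2]-Y[:,:2].mean(0);e=np.linalg.svd(w,full_matrices=False)[2][0]
    if e[0]<0:e=-e
    t=w@e
    r=cv2.minAreaRect((Y[:,:2]*1000).astype(np.float32))
    print(n,len(Y),bg,'yaw',np.degrees(np.arctan2(e[1],e[0])).round(1),'mid',(Y[:,:2].mean(0)+e*(t.max()+t.min())/2).round(4),'len',np.ptp(t).round(3),r)
plan([(.56,-.008,.2,183,4.5),(.585,-.008,.097,183,4),(.679,-.003,.097,183,1.2)])
E
```

```text
A 222 560.0 yaw -16.6 mid [0.4469 0.011 ] len 0.156 ((442.9738464355469, 5.876911163330078), (38.62018966674805, 160.24842834472656), 83.24092102050781)
B 227 557.0 yaw -4.2 mid [ 0.4331 -0.1113] len 0.159 ((417.17205810546875, -89.69976043701172), (78.04418182373047, 189.5733642578125), 55.51631164550781)
from [0.2791 0.5593 0.2313] 153.5 t 0.65
15 [[[-3.4,-2.5,0.2],-2],[[-3.3,-2.7,0.2],-2],[[-3.2,-2.8,0.2],-2],[[-3.1,-2.9,0.2],-2],[[-3.0,-3.0,0.2],-2],[[-2.9,-3.1,0.2],-2],[[-2.7,-3.2,0.2],-2],[[-2.6,-3.3,0.2],-2],[[-2.5,-3.4,0.2],-2],[[-2.4,-3.4,0.2],-2],[[-2.3,-3.5,0.2],-2],[[-2.2,-3.6,0.2],-2],[[-2.0,-3.7,0.2],-2],[[-1.9,-3.8,0.3],-2],[[-1.8,-3.8,0.2],-2]] -> [ 0.56  -0.008  0.2  ] 183.5
3 [[[-0.8,-0.1,3.4],0],[[-0.8,0.0,3.5],0],[[-0.9,-0.1,3.4],0]] -> [ 0.585 -0.008  0.097] 183.5
8 [[[-1.2,0.0,0.0],0],[[-1.2,0.0,0.0],0],[[-1.2,0.0,0.0],0],[[-1.2,0.0,0.0],0],[[-1.1,0.0,0.0],0],[[-1.2,0.0,0.0],0],[[-1.1,0.0,0.0],0],[[-1.2,0.0,0.0],0]] -> [ 0.679 -0.003  0.097] 183.5
```

Call:
{"op": "arm_command", "data": {"steps": [[[-3.4,-2.5,0.2],-2],[[-3.3,-2.7,0.2],-2],[[-3.2,-2.8,0.2],-2],[[-3.1,-2.9,0.2],-2],[[-3.0,-3.0,0.2],-2],[[-2.9,-3.1,0.2],-2],[[-2.7,-3.2,0.2],-2],[[-2.6,-3.3,0.2],-2]], "gripper": 0}}

```text
time: 1.45
ee_pos: [0.4297, 0.2543, 0.2156]
tcp_rot: [[-0.984, 0.181, 0.001], [0.181, 0.984, 0.0], [-0.001, 0.001, -1.0]]
force: [0.6, -0.4, 0.0]
opening: -0.0001
```

Call:
{"op": "arm_command", "data": {"steps": [[[-2.5,-3.4,0.2],-2],[[-2.4,-3.4,0.2],-2],[[-2.3,-3.5,0.2],-2],[[-2.2,-3.6,0.2],-2],[[-2.0,-3.7,0.2],-2],[[-1.9,-3.8,0.3],-2],[[-1.8,-3.8,0.2],-2],[[0,0,0],0]]}}

```text
time: 2.25
ee_pos: [0.5625, -0.0125, 0.2005]
tcp_rot: [[-0.998, -0.056, 0.003], [-0.056, 0.998, -0.002], [-0.002, -0.002, -1.0]]
force: [0.7, -0.6, -0.7]
opening: 0.0001
```

Run:
```python
from plan import *
p,d,c=shot('wrist','w1'); print(c['cx'],c['cy'],c['fovy']); C=np.linalg.inv(c['camera_from_world']);print(C.round(3))
plan([(.585,-.008,.097,183,4),(.679,-.003,.097,183,1.2)])
```

```text
254.12679646573366 191.51828543255868 71.39439671396023
[[-0.056 -0.952 -0.301  0.484]
 [ 0.998 -0.054 -0.016 -0.014]
 [-0.001 -0.301  0.954  0.343]
 [ 0.     0.     0.     1.   ]]
from [ 0.5611 -0.0103  0.2003] -176.8 t 2.3
3 [[[-0.8,0.0,3.4],0],[[-0.8,0.0,3.5],0],[[-0.8,0.1,3.4],0]] -> [ 0.585 -0.008  0.097] -176.8
8 [[[-1.2,0.0,0.0],0],[[-1.2,0.0,0.0],0],[[-1.2,0.0,0.0],0],[[-1.2,0.0,0.0],0],[[-1.2,0.0,0.0],0],[[-1.1,0.0,0.0],0],[[-1.2,0.0,0.0],0],[[-1.1,0.0,0.0],0]] -> [ 0.679 -0.003  0.097] -176.8
```

View pics/w1.png

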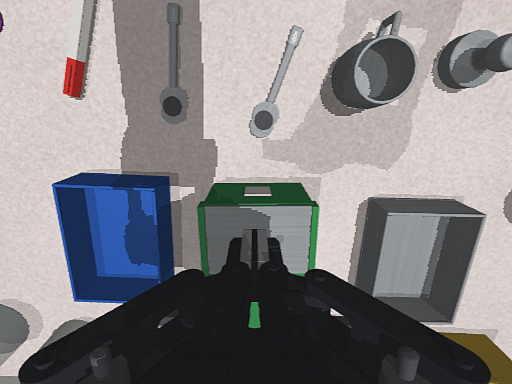

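The wrist view shows the closed fingers above the hatch at (255,250). Both spoons, with bowls at (173,104) and (263,120), and the marker cap (75,78) are also in view. Now I push the hatch.

Call:
{"op": "arm_command", "data": {"steps": [[[-0.8,0,3.4],0],[[-0.8,0,3.5],0],[[-0.8,0.1,3.4],0],[[0,0,0],0],[[-1.2,0,0],0],[[-1.2,0,0],0],[[-1.2,0,0],0]]}}

```text
time: 3.0
ee_pos: [0.62, -0.0028, 0.0992]
tcp_rot: [[-0.998, -0.061, -0.002], [-0.061, 0.998, 0.0], [0.002, 0.0, -1.0]]
force: [-7.7, 0.6, 4.6]
opening: 0.0006
```

Call:
{"op": "arm_command", "data": {"steps": [[[-1.2,0,0],0],[[-1.2,0,0],0],[[-1.1,0,0],0],[[-1.2,0,0],0],[[-1.1,0,0],0],[[0,0,0],0]]}}

```text
time: 3.6
ee_pos: [0.6802, 0.0002, 0.0991]
tcp_rot: [[-0.998, -0.061, 0.003], [-0.061, 0.998, -0.0], [-0.003, -0.0, -1.0]]
force: [-0.3, -0.1, 0.5]
opening: 0.0002
```

Run:
```python
from plan import *
p,d,c=shot('top');X=cloud(d,c)
m=(p[...,0].astype(int)-p[...,2]>90)&(p[...,0]>170)&(X[...,2]>.085)&(X[...,0]>.55)&(abs(X[...,1])<.08);print('tab',X[m].mean(0),m.sum())
# spoon poses from w1 pic
im=cv2.imread('pics/w1.png');cc=env.calibration('wrist')
f=192/np.tan(np.radians(cc['fovy']/2));W=np.array([[-.056,-.952,-.301,.484],[.998,-.054,-.016,-.014],[-.001,-.301,.954,.343]])
def gp(u,v,z):
    r=W[:,:3]@np.array([(u-cc['cx'])/f,-(v-cc['cy'])/f,-1]);return (W[:,3]+r*(z-W[2,3])/r[2])[:2]
for n,t,b in [('B',(173.5,4),(173.5,122)),('A',(296,28),(260,135))]:
    a=gp(*t,.006);e=gp(*b,.004);print(n,a.round(4),e.round(4),((a+e)/2).round(4),np.linalg.norm(e-a),np.degrees(np.arctan2(*(e-a)[::-1])).round(1))
```

```text
tab [nan nan nan] 0
B [ 0.3827 -0.1074] [ 0.5071 -0.1123] [ 0.4449 -0.1099] 0.1244590926941437 -2.2
A [0.3981 0.0273] [ 0.5168 -0.0052] [0.4574 0.011 ] 0.12307788646107903 -15.3<stdin>:3: RuntimeWarning: Mean of empty slice.
  ret = um.true_divide(
```

Run:
```python
from plan import *
plan([(.66,0.,.19,183,4.5),(.4235,.326,.14,183,4.5),(.4235,.326,.006,183,4.5),
(.4235,.326,.16,183,4.5),(.622,-.006,.17,183,4.5),(.622,-.006,.075,183,4),(.622,-.006,.16,183,4.5)])
```

```text
from [6.80e-01 2.00e-04 9.87e-02] -176.5 t 3.65
3 [[[0.7,0.0,-3.0],0],[[0.6,0.1,-3.1],0],[[0.7,0.0,-3.0],0]] -> [ 0.66 -0.    0.19] -176.5
9 [[[2.4,3.8,0.6],0],[[2.4,3.8,0.5],0],[[2.4,3.8,0.6],0],[[2.4,3.8,0.5],0],[[2.4,3.8,0.6],0],[[2.4,3.7,0.5],0],[[2.4,3.8,0.6],0],[[2.4,3.7,0.5],0],[[2.4,3.8,0.6],0]] -> [0.424 0.326 0.14 ] -176.5
3 [[[0.0,0.0,4.5],0],[[0.0,0.0,4.4],0],[[0.0,0.0,4.5],0]] -> [0.424 0.326 0.006] -176.5
4 [[[0.0,0.0,-3.9],0],[[0.0,0.0,-3.8],0],[[0.0,0.0,-3.9],0],[[0.0,0.0,-3.8],0]] -> [0.424 0.326 0.16 ] -176.5
9 [[[-2.0,-3.8,-0.1],0],[[-2.0,-3.8,-0.1],0],[[-2.0,-3.8,-0.1],0],[[-2.0,-3.8,-0.1],0],[[-2.0,-3.8,-0.1],0],[[-1.9,-3.8,-0.1],0],[[-2.0,-3.9,-0.1],0],[[-1.9,-3.8,-0.2],0],[[-2.0,-3.9,-0.1],0]] -> [ 0.622 -0.006  0.17 ] -176.5
3 [[[0.0,0.0,3.2],0],[[0.0,0.0,3.1],0],[[0.0,0.0,3.2],0]] -> [ 0.622 -0.006  0.075] -176.5
2 [[[0.0,0.0,-4.3],0],[[0.0,0.0,-4.2],0]] -> [ 0.622 -0.006  0.16 ] -176.5
```

Call:
{"op": "arm_command", "data": {"steps": [[[0.7,0,-3.0],0],[[0.6,0.1,-3.1],0],[[0.7,0,-3.0],0],[[2.4,3.8,0.6],0],[[2.4,3.8,0.5],0],[[2.4,3.8,0.6],0],[[2.4,3.8,0.5],0],[[2.4,3.8,0.6],0]]}}

```text
time: 4.45
ee_pos: [0.5267, 0.1839, 0.1613]
tcp_rot: [[-0.998, -0.06, 0.004], [-0.06, 0.998, 0.001], [-0.004, 0.001, -1.0]]
force: [0.2, 0.3, 0.3]
opening: 0.0004
```

Call:
{"op": "arm_command", "data": {"steps": [[[2.4,3.7,0.5],0],[[2.4,3.8,0.6],0],[[2.4,3.7,0.5],0],[[2.4,3.8,0.6],0],[[0,0,0],0]], "gripper": 0.65}}

```text
time: 4.95
ee_pos: [0.4187, 0.3301, 0.1383]
tcp_rot: [[-0.998, -0.066, -0.0], [-0.066, 0.998, 0.002], [0.0, 0.002, -1.0]]
force: [0.4, -0.4, -0.3]
opening: 0.0553
```

Run:
```python
from plan import *
s=env.observe();print(s['ee_pos'])
p,d,c=shot('wrist');t,dt,ct=shot('top')
cv2.imwrite('pics/b.png',np.hstack([p[:,100:],cv2.resize(t[80:180,140:280],(380,384))])[:,:,::-1][:, :800])
X=cloud(d,c);q=p.astype(int);m=(q[...,0]-q[...,2]>60)&(X[...,2]>.02)&(X[...,2]<.035)&(np.hypot(X[...,0]-.4235,X[...,1]-.326)<.03)
print(m.sum(),X[m].mean(0))
```

```text
[0.41866414 0.33009047 0.13830818]
312 [0.42125347 0.32762092 0.02796002]
```

View pics/b.png

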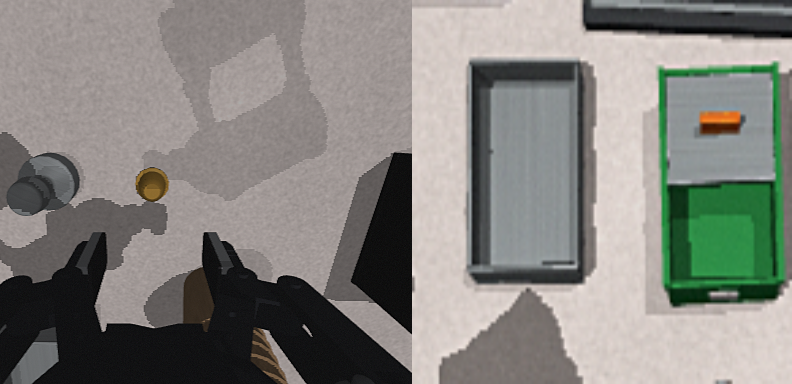

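The hatch is held open: in the right half the tab is at (720,120) and the mouth is clear. The gold capsule is at (152,184), between the fingers. I go down and grip it.

Call:
{"op": "arm_command", "data": {"steps": [[[-0.1,-0.1,4.4],0],[[-0.1,-0.1,4.4],0],[[-0.1,0,4.4],0],[[0,0,0],0]]}}

```text
time: 5.45
ee_pos: [0.4205, 0.3197, 0.0002]
tcp_rot: [[-0.998, -0.058, -0.012], [-0.058, 0.998, -0.008], [0.012, -0.007, -1.0]]
force: [-1.5, -0.8, -0.2]
opening: 0.0556
```

Call:
{"op": "arm_command", "data": {"steps": [[[0,0,0],0],[[0,0,0],0],[[0,0,0],0],[[0,0,0],0]], "gripper": 0}}

```text
time: 5.85
ee_pos: [0.4273, 0.3258, 0.0094]
tcp_rot: [[-0.998, -0.061, 0.006], [-0.061, 0.998, 0.003], [-0.006, 0.003, -1.0]]
force: [0.3, -1.1, 6.3]
opening: 0.0241
```

Call:
{"op": "arm_command", "data": {"steps": [[[0,0,-3.9],0],[[0,0,-3.8],0],[[0,0,-3.9],0],[[0,0,-3.8],0],[[0,0,0],0]]}}

```text
time: 6.35
ee_pos: [0.4292, 0.3276, 0.1683]
tcp_rot: [[-0.998, -0.061, 0.013], [-0.061, 0.998, 0.008], [-0.014, 0.008, -1.0]]
force: [1.5, 0.5, 0.9]
opening: 0.0244
```

Run:
```python
from plan import *
plan([(.622,-.006,.17,183,4.5),(.622,-.006,.075,183,4)])
```

```text
from [0.4292 0.3276 0.1683] -176.5 t 6.35
9 [[[-1.9,-3.8,0.0],0],[[-1.9,-3.8,0.0],0],[[-1.9,-3.8,0.0],0],[[-1.9,-3.8,0.0],0],[[-1.9,-3.9,0.0],0],[[-1.9,-3.8,0.0],0],[[-1.9,-3.9,-0.1],0],[[-2.0,-3.8,0.0],0],[[-1.9,-3.9,-0.1],1]] -> [ 0.622 -0.006  0.17 ] -177.5
3 [[[0.0,0.0,3.2],0],[[0.0,0.0,3.2],0],[[0.0,0.0,3.1],0]] -> [ 0.622 -0.006  0.075] -177.5
```

Call:
{"op": "arm_command", "data": {"steps": [[[-1.9,-3.8,0],0],[[-1.9,-3.8,0],0],[[-1.9,-3.8,0],0],[[-2.0,-3.8,0],0],[[-2.0,-3.9,0],0],[[-2.0,-3.8,0],0],[[-2.0,-3.9,0],0],[[-2.0,-3.8,0],0],[[-2.0,-3.0,0],0],[[0,-0.8,0],0]]}}

```text
time: 7.35
ee_pos: [0.6249, -0.0116, 0.161]
tcp_rot: [[-0.998, -0.058, 0.004], [-0.058, 0.998, -0.001], [-0.004, -0.002, -1.0]]
force: [-0.3, 0.7, 1.0]
opening: 0.0239
```

Call:
{"op": "arm_command", "data": {"steps": [[[0,0,3.0],0],[[0,0,3.0],0],[[0,0,2.0],0],[[0,0,0.8],0],[[0,0,0],0]]}}

```text
time: 7.85
ee_pos: [0.6206, -0.0075, 0.071]
tcp_rot: [[-0.998, -0.061, -0.003], [-0.061, 0.998, 0.0], [0.003, 0.001, -1.0]]
force: [0.3, 0.0, -0.8]
opening: 0.0245
```

Call:
{"op": "arm_command", "data": {"steps": [[[0,0,0],0],[[0,0,0],0],[[0,0,0],0],[[0,0,-2.5],0],[[0,0,-4],0],[[0,0,-2.5],0]], "gripper": 0.6}}

```text
time: 8.45
ee_pos: [0.6239, -0.0083, 0.1657]
tcp_rot: [[-0.998, -0.061, 0.004], [-0.061, 0.998, -0.0], [-0.004, -0.001, -1.0]]
force: [1.2, 0.5, 0.7]
opening: 0.051
```

Run:
```python
from plan import *
plan([(.409,-.321,.10,183,4.2)],(.6206,-.007,.162,183.5))
plan([(.622,-.006,.165,183,4.2)],(.409,-.321,.16,183.5))
```

```text
from [ 0.6206 -0.007   0.162 ] 183.5 t 8.45
10 [[[2.3,-3.0,0.6],0],[[2.3,-3.0,0.6],0],[[2.3,-3.0,0.6],0],[[2.3,-3.0,0.6],0],[[2.3,-3.0,0.6],0],[[2.3,-3.0,0.6],0],[[2.3,-3.0,0.6],0],[[2.3,-3.0,0.7],0],[[2.3,-3.0,0.6],0],[[2.3,-3.0,0.7],0]] -> [ 0.409 -0.32   0.1  ] 183.5
from [ 0.409 -0.321  0.16 ] 183.5 t 8.45
10 [[[-2.3,3.0,-0.1],0],[[-2.3,3.0,0.0],0],[[-2.3,3.0,-0.1],0],[[-2.3,3.0,0.0],0],[[-2.3,3.0,-0.1],0],[[-2.3,3.0,0.0],0],[[-2.3,3.0,-0.1],0],[[-2.4,3.0,0.0],0],[[-2.3,3.1,-0.1],0],[[-2.4,3.0,0.0],0]] -> [ 0.622 -0.006  0.165] 183.5
```

Call:
{"op": "arm_command", "data": {"steps": [[[2.3,-3.0,0.6],0],[[2.3,-3.0,0.6],0],[[2.3,-3.0,0.6],0],[[2.3,-3.0,0.6],0],[[2.3,-3.0,0.6],0],[[2.3,-3.0,0.6],0],[[2.3,-3.0,0.6],0],[[2.3,-3.0,0.7],0],[[2.3,-3.0,0.6],0],[[2.3,-3.0,0.7],0]], "gripper": 0.65}}

```text
time: 9.45
ee_pos: [0.4106, -0.3234, 0.1013]
tcp_rot: [[-0.998, -0.061, 0.002], [-0.061, 0.998, -0.002], [-0.002, -0.002, -1.0]]
force: [0.8, -0.4, -0.3]
opening: 0.0553
```

Call:
{"op": "arm_command", "data": {"steps": [[[0,0,0],0],[[0,0,0],0]]}}

```text
time: 9.65
ee_pos: [0.4108, -0.3225, 0.1009]
tcp_rot: [[-0.998, -0.058, 0.001], [-0.058, 0.998, -0.0], [-0.001, -0.0, -1.0]]
force: [0.5, 0.6, 0.8]
opening: 0.0561
```

Run:
```python
from plan import *
s=env.observe();print(s['ee_pos'])
p,d,c=shot('wrist');X=cloud(d,c);q=p.astype(int);m=(q[...,2]-q[...,1]>40)&(q[...,0]-q[...,1]>20)&(X[...,2]>.018)&(X[...,2]<.035)&(np.hypot(X[...,0]-.409,X[...,1]+.321)<.03)
print(m.sum(),X[m].mean(0))
```

```text
[ 0.41080027 -0.32245205  0.10089382]
15 [ 0.41359096 -0.32041039  0.02733708]
```

Call:
{"op": "arm_command", "data": {"steps": [[[0,0,3.5],0],[[0,0,3.5],0],[[0,0,1.8],0],[[0,0,0.6],0],[[0,0,0],0]]}}

```text
time: 10.2
ee_pos: [0.4113, -0.3205, 0.0059]
tcp_rot: [[-0.998, -0.062, -0.001], [-0.062, 0.998, 0.001], [0.001, 0.001, -1.0]]
force: [-1.1, -0.3, 1.2]
opening: 0.0553
```

Call:
{"op": "arm_command", "data": {"steps": [[[0,0,0],0],[[0,0,0],0],[[0,0,0],0],[[0,0,0],0]], "gripper": 0}}

```text
time: 10.6
ee_pos: [0.4124, -0.3225, 0.0082]
tcp_rot: [[-0.998, -0.06, 0.003], [-0.06, 0.998, -0.002], [-0.003, -0.002, -1.0]]
force: [0.1, 1.7, 6.6]
opening: 0.0245
```

Call:
{"op": "arm_command", "data": {"steps": [[[0,0,-3.9],0],[[0,0,-3.8],0],[[0,0,-3.9],0],[[0,0,-3.8],0],[[0,0,0],0]]}}

```text
time: 11.1
ee_pos: [0.4147, -0.3252, 0.1673]
tcp_rot: [[-0.998, -0.061, 0.01], [-0.061, 0.998, -0.01], [-0.01, -0.01, -1.0]]
force: [1.1, -0.8, 0.6]
opening: 0.0246
```

Call:
{"op": "arm_command", "data": {"steps": [[[-2.3,3.0,0],0],[[-2.3,3.0,0],0],[[-2.3,3.0,0],0],[[-2.3,3.0,0],0],[[-2.3,3.0,0],0],[[-2.3,3.0,0],0],[[-2.3,3.0,0],0],[[-2.3,3.0,0],0],[[-2.3,3.0,0],0],[[-2.2,3.0,0],0]]}}

```text
time: 12.1
ee_pos: [0.6216, -0.0069, 0.1597]
tcp_rot: [[-0.998, -0.061, -0.0], [-0.061, 0.998, -0.0], [0.0, -0.0, -1.0]]
force: [0.4, -1.1, -0.4]
opening: 0.0246
```

Call:
{"op": "arm_command", "data": {"steps": [[[0,0,3.0],0],[[0,0,3.0],0],[[0,0,2.0],0],[[0,0,0.8],0],[[0,0,0],0]]}}

```text
time: 12.6
ee_pos: [0.6197, -0.0082, 0.0705]
tcp_rot: [[-0.998, -0.061, -0.004], [-0.061, 0.998, 0.0], [0.004, 0.0, -1.0]]
force: [0.4, -0.1, -0.3]
opening: 0.0244
```

Call:
{"op": "arm_command", "data": {"steps": [[[0,0,0],0],[[0,0,0],0],[[0,0,0],0],[[0,0,-2.5],0],[[0,0,-4],0],[[0,0,-2.5],0]], "gripper": 0.6}}

```text
time: 13.2
ee_pos: [0.6228, -0.0084, 0.1658]
tcp_rot: [[-0.998, -0.061, 0.004], [-0.061, 0.998, -0.0], [-0.004, -0.001, -1.0]]
force: [1.4, -0.6, -0.6]
opening: 0.0509
```

Run:
```python
from plan import *
plan([(.461,.010,.12,164.5,4.)],(.6205,-.007,.162,183.5))
```

```text
from [ 0.6205 -0.007   0.162 ] 183.5 t 13.2
5 [[[3.2,0.5,0.8],4],[[3.2,0.3,0.8],4],[[3.2,0.1,0.9],4],[[3.2,-0.1,0.8],4],[[3.2,-0.3,0.9],3]] -> [0.461 0.011 0.12 ] 164.5
```

Call:
{"op": "arm_command", "data": {"steps": [[[3.2,0.5,0.8],4],[[3.2,0.3,0.8],4],[[3.2,0.1,0.9],4],[[3.2,-0.1,0.8],4],[[3.2,-0.3,0.9],3],[[0,0,0],0],[[0,0,0],0]], "gripper": 0.5}}

```text
time: 13.9
ee_pos: [0.4618, 0.0094, 0.121]
tcp_rot: [[-0.964, 0.267, 0.002], [0.267, 0.964, -0.0], [-0.002, 0.0, -1.0]]
force: [0.6, 0.4, 0.7]
opening: 0.0425
```

Run:
```python
from plan import *
s=env.observe();print(s['ee_pos'])
p,d,c=shot('wrist','w3');np.savez('w3.npz',p=p,d=d,M=c['camera_from_world'])
```

```text
[0.46184493 0.00938057 0.12102225]
```

View pics/w3.png

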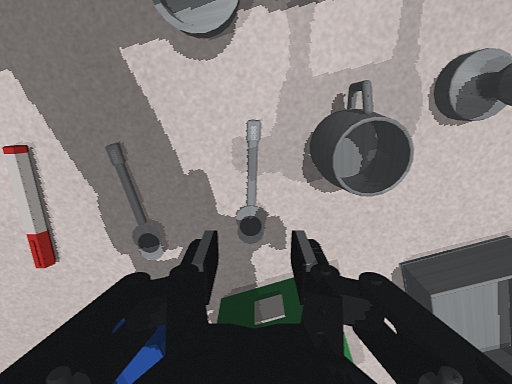

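The spoon A handle end is at (253,121) and its bowl end at (250,242). Spoon B runs (113,145) to (150,257), and the marker (15,147) to (43,267).

Run:
```python
from plan import *
z=np.load('w3.npz');c=env.calibration('wrist');f=192/np.tan(np.radians(c['fovy']/2));W=np.linalg.inv(z['M'])
def gp(u,v,h):
    r=W[:3,:3]@np.array([(u-c['cx'])/f,-(v-c['cy'])/f,-1]);return (W[:3,3]+r*(h-W[2,3])/r[2])[:2]
for n,t,b,h in [('A',(253,121),(250.5,242),.006),('B',(113,145),(150.5,258),.006),('M',(15,147),(43,267),.010)]:
    a=gp(*t,h);e=gp(*b,h);u=(e-a)/np.linalg.norm(e-a);print(n,a.round(4),e.round(4),'mid',((a+e)/2).round(4),'grasp',((a+e)/2+.004*u).round(4),np.linalg.norm(e-a).round(4),np.degrees(np.arctan2(*(e-a)[::-1])).round(1))
print(c['cx'],c['cy'],f)
```

```text
A [0.4007 0.0258] [ 0.5218 -0.0108] mid [0.4612 0.0075] grasp [0.465  0.0063] 0.1265 -16.8
B [ 0.3862 -0.1099] [ 0.5112 -0.1224] mid [ 0.4487 -0.1161] grasp [ 0.4527 -0.1165] 0.1257 -5.7
M [ 0.3631 -0.198 ] [ 0.4883 -0.238 ] mid [ 0.4257 -0.218 ] grasp [ 0.4295 -0.2192] 0.1314 -17.7
254.12679646573366 191.51828543255868 267.223846204912
```

Call:
{"op": "arm_command", "data": {"steps": [[[-0.5,-0.3,3.5],1],[[0,0,3.5],0],[[0,0,3.0],0],[[0,0,1.4],0],[[0,0,0.4],0],[[0,0,0],0]]}}

```text
time: 14.55
ee_pos: [0.4672, 0.0049, 0.0024]
tcp_rot: [[-0.959, 0.284, 0.001], [0.284, 0.959, -0.0], [-0.001, 0.0, -1.0]]
force: [0.4, 0.3, 0.9]
opening: 0.0424
```

Call:
{"op": "arm_command", "data": {"steps": [[[0,0,0],0],[[0,0,0],0],[[0,0,0],0],[[0,0,0],0],[[0,0,0],0]], "gripper": 0}}

```text
time: 15.05
ee_pos: [0.4671, 0.005, 0.0037]
tcp_rot: [[-0.959, 0.284, 0.003], [0.284, 0.959, -0.0], [-0.003, 0.001, -1.0]]
force: [-1.4, -0.7, 6.9]
opening: 0.0063
```

Run:
```python
from plan import *
plan([(.465,.006,.16,163.5,4.)])
plan([(.675,.224,.16,182,4.)],(.465,.006,.16,163.5))
```

```text
from [0.4671 0.005  0.0037] 163.5 t 15.05
4 [[[0.1,0.0,-3.9],0],[[0.0,0.0,-3.9],0],[[0.1,0.0,-3.9],0],[[0.0,0.0,-3.9],0]] -> [0.465 0.006 0.16 ] 163.5
from [0.465 0.006 0.16 ] 163.5 t 15.05
8 [[[-1.7,3.4,0.0],-2],[[-1.9,3.3,0.0],-2],[[-2.0,3.2,0.0],-2],[[-2.1,3.2,0.0],-2],[[-2.2,3.1,0.0],-3],[[-2.3,2.9,0.0],-2],[[-2.5,2.9,0.0],-3],[[-2.5,2.7,0.0],-2]] -> [0.675 0.224 0.16 ] 181.5
```

Call:
{"op": "arm_command", "data": {"steps": [[[0,0,-2.5],0],[[0,0,-3.5],0],[[0,0,-4],0],[[0,0,-4],0],[[0,0,-1.6],0],[[0,0,0],0]]}}

```text
time: 15.65
ee_pos: [0.4682, 0.005, 0.1617]
tcp_rot: [[-0.959, 0.284, 0.008], [0.284, 0.959, -0.001], [-0.008, 0.002, -1.0]]
force: [-1.0, -0.0, -0.6]
opening: 0.0063
```

Run:
```python
from plan import *
p,d,c=shot('scene');cv2.imwrite('pics/s4.png',cv2.resize(p[80:290,160:440],(800,600),interpolation=cv2.INTER_CUBIC)[:,:,::-1])
```

```text
(no output)
```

View pics/s4.png

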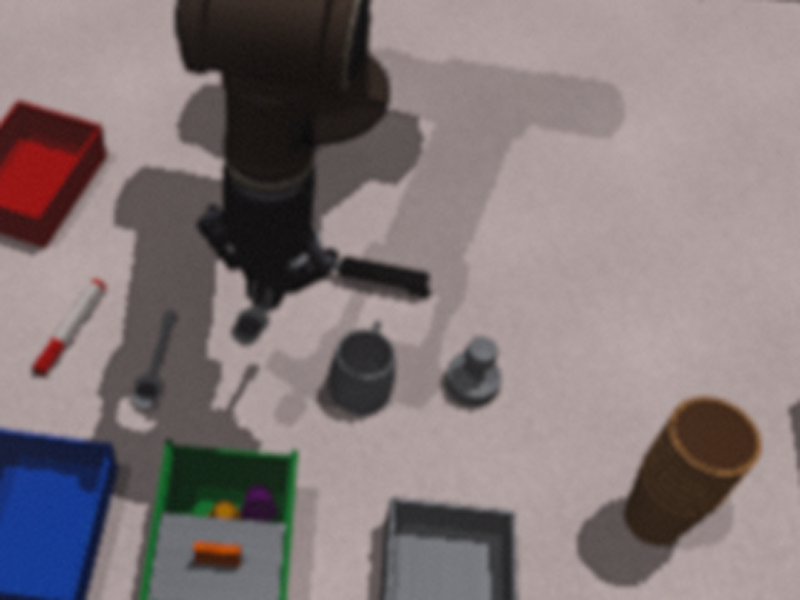

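Both capsules are in the green bin (225,512 and 260,503), and spoon A is held (bowl at 250,322). I carry it to the steel bin.

Call:
{"op": "arm_command", "data": {"steps": [[[-1.7,3.4,0],-2],[[-1.9,3.3,0],-2],[[-2.0,3.2,0],-2],[[-2.1,3.2,0],-2],[[-2.2,3.1,0],-3],[[-2.3,2.9,0],-2],[[-2.4,2.9,0],-3],[[-2.4,2.7,0],-2],[[0,0,0],0]]}}

```text
time: 16.6
ee_pos: [0.674, 0.2261, 0.1546]
tcp_rot: [[-1.0, -0.029, -0.002], [-0.029, 1.0, 0.001], [0.002, 0.001, -1.0]]
force: [-0.7, -0.7, -0.7]
opening: 0.0069
```

Run:
```python
from plan import *
s=env.observe();print(s['ee_pos'])
p,d,c=shot('wrist','w5');X=cloud(d,c)
plan([(.675,.224,.07,182,3),(.675,.224,.01,182,2)])
```

```text
[0.67397639 0.22607456 0.15461858]
from [0.6723 0.2241 0.1545] -178.4 t 16.65
3 [[[-0.1,0.0,2.8],0],[[-0.1,0.0,2.8],0],[[-0.1,0.0,2.9],0]] -> [0.675 0.224 0.07 ] -178.4
3 [[[0.0,0.0,2.0],0],[[0.0,0.0,2.0],0],[[0.0,0.0,2.0],0]] -> [0.675 0.224 0.01 ] -178.4
```

View pics/w5.png

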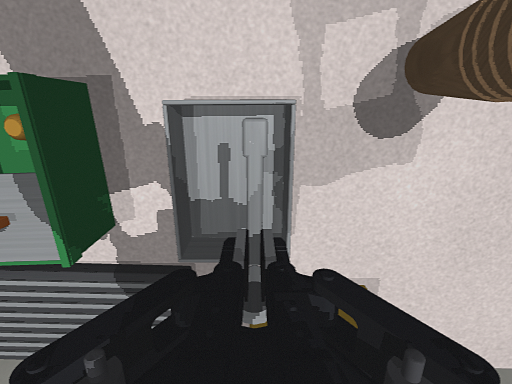

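Run:
```python
from plan import *
p,d,c=shot('wrist');X=cloud(d,c)
for v in (124,135,150,180,210,230,300,310,318):print(v,X[v,255].round(3))
```

```text
124 [0.602 0.222 0.161]
135 [0.607 0.222 0.161]
150 [0.615 0.222 0.16 ]
180 [0.631 0.223 0.16 ]
210 [0.648 0.223 0.161]
230 [0.66  0.224 0.16 ]
300 [0.708 0.225 0.16 ]
310 [0.715 0.225 0.16 ]
318 [0.721 0.225 0.16 ]
```

Call:
{"op": "arm_command", "data": {"steps": [[[-0.2,0,3.5],0],[[-0.2,0,3.5],0],[[-0.2,0,3.0],0],[[0,0,2.5],0],[[0,0,1.4],0],[[0,0,0.5],0],[[0,0,0],0]]}}

```text
time: 17.4
ee_pos: [0.6784, 0.2224, 0.0137]
tcp_rot: [[-1.0, -0.025, -0.002], [-0.025, 1.0, -0.0], [0.002, -0.0, -1.0]]
force: [0.8, 0.3, 0.0]
opening: 0.0063
```

Call:
{"op": "arm_command", "data": {"steps": [[[0,0,0],0],[[0,0,0],0],[[0,0,0],0],[[0,0,-1.5],0],[[0,0,-3.5],0],[[0,0,-4],0],[[0,0,-4],0],[[0,0,-1],0]], "gripper": 0.3}}

```text
time: 18.2
ee_pos: [0.6835, 0.2244, 0.163]
tcp_rot: [[-1.0, -0.026, 0.013], [-0.026, 1.0, 0.003], [-0.013, 0.003, -1.0]]
force: [0.7, 0.2, 0.9]
opening: 0.0258
```

Run:
```python
from plan import *
p,d,c=shot('wrist');X=cloud(d,c)
for v in range(120,240,12):print(v,X[v,255].round(3),p[v,255])
plan([(.453,-.117,.10,174.5,4.3)])
```

```text
120 [0.62  0.224 0.013] [187 187 190]
132 [0.633 0.225 0.012] [149 152 155]
144 [0.645 0.225 0.014] [127 130 132]
156 [0.659 0.225 0.012] [126 128 131]
168 [0.672 0.226 0.014] [122 125 127]
180 [0.686 0.226 0.012] [140 144 147]
192 [0.7   0.226 0.013] [153 157 159]
204 [0.715 0.227 0.013] [57 60 61]
216 [0.731 0.227 0.012] [91 92 94]
228 [0.745 0.228 0.014] [58 59 61]
from [0.6832 0.2243 0.1625] -178.5 t 18.25
10 [[[2.4,-3.4,0.6],1],[[2.3,-3.4,0.6],1],[[2.3,-3.4,0.6],1],[[2.2,-3.5,0.6],1],[[2.2,-3.5,0.6],0],[[2.1,-3.5,0.7],1],[[2.1,-3.5,0.6],0],[[2.1,-3.6,0.7],1],[[2.0,-3.6,0.6],0],[[2.0,-3.5,0.7],1]] -> [ 0.453 -0.117  0.1  ] -185.5
```

Call:
{"op": "arm_command", "data": {"steps": [[[2.4,-3.4,0.4],1],[[2.3,-3.4,0.4],1],[[2.3,-3.4,0.4],1],[[2.2,-3.5,0.4],1],[[2.2,-3.5,0.6],0],[[2.1,-3.5,0.8],1],[[2.1,-3.5,0.8],0],[[2.1,-3.6,0.8],1],[[2.0,-3.6,0.8],0],[[2.0,-3.5,0.8],1]], "gripper": 0.5}}

```text
time: 19.25
ee_pos: [0.4474, -0.1187, 0.0914]
tcp_rot: [[-0.995, 0.096, -0.001], [0.096, 0.995, 0.0], [0.001, 0.0, -1.0]]
force: [0.3, -1.2, -0.5]
opening: 0.0432
```

Call:
{"op": "arm_command", "data": {"steps": [[[0,0,0],0],[[0,0,0],0]]}}

```text
time: 19.45
ee_pos: [0.4481, -0.1181, 0.0916]
tcp_rot: [[-0.995, 0.099, -0.002], [0.099, 0.995, 0.001], [0.002, 0.001, -1.0]]
force: [0.9, -1.0, -1.0]
opening: 0.0429
```

Run:
```python
from plan import *
s=env.observe();print(s['ee_pos'])
p,d,c=shot('wrist','w6');np.savez('w6.npz',p=p,d=d,M=c['camera_from_world'])
```

```text
[ 0.4481466  -0.11811937  0.09156839]
```

View pics/w6.png

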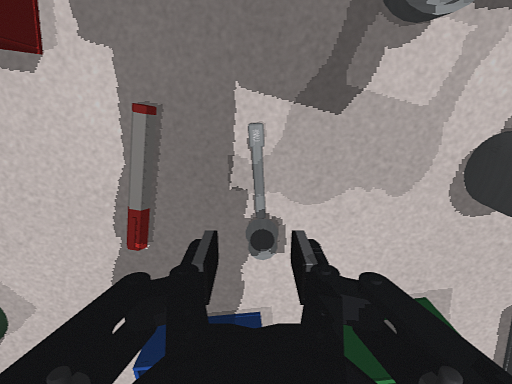

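Spoon B lies from (255,124) to (262,260), and the marker from (144,104) to (137,248).

Run:
```python
from plan import *
z=np.load('w6.npz');c=env.calibration('wrist');f=192/np.tan(np.radians(c['fovy']/2));W=np.linalg.inv(z['M'])
def gp(u,v,h):
    r=W[:3,:3]@np.array([(u-c['cx'])/f,-(v-c['cy'])/f,-1]);return (W[:3,3]+r*(h-W[2,3])/r[2])[:2]
for n,t,b,h in [('B',(256,124),(262,260),.006),('M',(144.5,104),(137,248),.012)]:
    a=gp(*t,h);e=gp(*b,h);u=(e-a)/np.linalg.norm(e-a);print(n,'mid',((a+e)/2).round(4),'grasp',((a+e)/2+.004*u).round(4),np.linalg.norm(e-a).round(4),np.degrees(np.arctan2(*(e-a)[::-1])).round(1))
plan([(.454,-.117,.003,177.5,3.5)])
plan([(.676,.184,.16,182,4.2)],(.454,-.117,.165,177.5))
```

```text
B mid [ 0.45   -0.1128] grasp [ 0.454 -0.113] 0.1292 -2.9
M mid [ 0.4239 -0.2137] grasp [ 0.4278 -0.2148] 0.1303 -15.7
from [ 0.4492 -0.1177  0.0921] 174.4 t 19.5
3 [[[-0.2,0.0,3.0],-1],[[-0.1,0.1,3.0],-1],[[-0.2,0.0,2.9],-1]] -> [ 0.454 -0.117  0.003] 177.4
from [ 0.454 -0.117  0.165] 177.5 t 19.5
9 [[[-2.3,3.4,0.1],0],[[-2.3,3.5,0.1],-1],[[-2.4,3.4,0.0],0],[[-2.4,3.4,0.1],-1],[[-2.4,3.4,0.0],0],[[-2.4,3.4,0.1],-1],[[-2.5,3.3,0.0],0],[[-2.5,3.3,0.1],-1],[[-2.6,3.3,0.0],0]] -> [0.676 0.184 0.16 ] 181.5
```

Call:
{"op": "arm_command", "data": {"steps": [[[-0.3,0.2,3.0],-1],[[-0.3,0.2,3.0],-1],[[0,0,2.0],-1],[[0,0,0.7],0],[[0,0,0.2],0],[[0,0,0],0]]}}

```text
time: 20.1
ee_pos: [0.4566, -0.1141, 0.0037]
tcp_rot: [[-0.999, 0.043, 0.001], [0.043, 0.999, -0.0], [-0.001, -0.0, -1.0]]
force: [-0.0, 0.1, 0.8]
opening: 0.0428
```

Call:
{"op": "arm_command", "data": {"steps": [[[0,0,0],0],[[0,0,0],0],[[0,0,0],0],[[0,0,0],0],[[0,0,0],0]], "gripper": 0}}

```text
time: 20.6
ee_pos: [0.4566, -0.1147, 0.0044]
tcp_rot: [[-0.999, 0.044, 0.002], [0.044, 0.999, -0.001], [-0.002, -0.0, -1.0]]
force: [-1.0, 0.8, 6.4]
opening: 0.0062
```

Call:
{"op": "arm_command", "data": {"steps": [[[0,0,-2.5],0],[[0,0,-3.5],0],[[0,0,-4],0],[[0,0,-4],0],[[0,0,-2],0],[[0,0,0],0]]}}

```text
time: 21.2
ee_pos: [0.4586, -0.1155, 0.1672]
tcp_rot: [[-0.999, 0.044, 0.008], [0.044, 0.999, -0.003], [-0.009, -0.003, -1.0]]
force: [-0.1, -0.1, 0.3]
opening: 0.0061
```

Call:
{"op": "arm_command", "data": {"steps": [[[-2.3,3.4,0],0],[[-2.3,3.4,0],-1],[[-2.4,3.4,0],0],[[-2.4,3.4,0],-1],[[-2.4,3.4,0],0],[[-2.4,3.4,0],-1],[[-2.5,3.3,0],0],[[-2.5,3.3,0],-1],[[-2.6,3.1,0],0],[[0,0,0],0]]}}

```text
time: 22.2
ee_pos: [0.6789, 0.1879, 0.1604]
tcp_rot: [[-1.0, -0.029, -0.0], [-0.029, 1.0, 0.002], [0.0, 0.002, -1.0]]
force: [0.4, -0.2, -0.2]
opening: 0.0065
```

Run:
```python
from plan import *
p,d,c=shot('wrist');X=cloud(d,c)
for v in (115,120,124,135,180,230,300,318):
  print(v,X[v,255].round(3))
plan([(.679,.183,.011,182,3)])
```

```text
115 [0.607 0.185 0.006]
120 [0.606 0.184 0.165]
124 [0.608 0.185 0.165]
135 [0.613 0.185 0.165]
180 [0.637 0.185 0.165]
230 [0.666 0.186 0.165]
300 [0.714 0.188 0.165]
318 [0.728 0.188 0.165]
from [0.6772 0.1857 0.1602] -178.4 t 22.25
5 [[[0.0,-0.1,3.0],0],[[0.0,0.0,3.0],0],[[-0.1,-0.1,3.0],0],[[0.0,0.0,3.0],0],[[-0.1,-0.1,2.9],0]] -> [0.679 0.183 0.011] -178.4
```

Call:
{"op": "arm_command", "data": {"steps": [[[-0.1,-0.1,3.5],0],[[-0.1,-0.1,3.5],0],[[0,-0.1,3.3],0],[[0,0,2.7],0],[[0,0,1.4],0],[[0,0,0.4],0],[[0,0,0],0]]}}

```text
time: 22.95
ee_pos: [0.6793, 0.1804, 0.0149]
tcp_rot: [[-1.0, -0.025, -0.001], [-0.025, 1.0, -0.0], [0.001, -0.0, -1.0]]
force: [0.6, -0.9, 0.6]
opening: 0.0061
```

Call:
{"op": "arm_command", "data": {"steps": [[[0,0,0],0],[[0,0,0],0],[[0,0,0],0],[[0,0,-1.5],0],[[0,0,-3.5],0],[[0,0,-4],0],[[0,0,-4],0],[[0,0,-2],0]], "gripper": 0.3}}

```text
time: 23.75
ee_pos: [0.6826, 0.1816, 0.1723]
tcp_rot: [[-1.0, -0.026, 0.009], [-0.026, 1.0, 0.002], [-0.009, 0.002, -1.0]]
force: [0.2, 0.7, 0.1]
opening: 0.026
```

Run:
```python
from plan import *
p,d,c=shot('wrist','w7');X=cloud(d,c)
for v in range(120,240,12):print(v,X[v,255].round(3),p[v,255])
plan([(.5,-.12,.165,164,4.6),(.425,-.215,.10,164,4.)],None)
```

```text
120 [0.622 0.182 0.016] [152 155 158]
132 [0.635 0.182 0.016] [156 160 162]
144 [0.648 0.183 0.015] [134 138 140]
156 [0.661 0.183 0.017] [133 136 138]
168 [0.676 0.183 0.016] [152 155 158]
180 [0.69  0.184 0.016] [148 151 154]
192 [0.705 0.184 0.015] [121 124 127]
204 [0.72  0.185 0.017] [84 85 88]
216 [0.735 0.185 0.017] [ 94  96 100]
228 [0.75  0.185 0.021] [65 66 67]
from [0.6842 0.182  0.1753] -178.5 t 23.8
8 [[[2.4,-3.7,0.1],2],[[2.3,-3.8,0.1],2],[[2.1,-3.9,0.1],2],[[2.0,-3.9,0.1],2],[[1.9,-4.0,0.2],2],[[1.7,-4.1,0.1],2],[[1.6,-4.1,0.2],3],[[1.3,-4.2,0.1],2]] -> [ 0.5   -0.12   0.165] -195.5
4 [[[1.2,-2.8,1.6],0],[[1.2,-2.8,1.6],0],[[1.1,-2.8,1.7],0],[[1.2,-2.8,1.6],0]] -> [ 0.425 -0.215  0.1  ] -195.5
```

Call:
{"op": "arm_command", "data": {"steps": [[[2.4,-3.7,0],2],[[2.3,-3.8,0],2],[[2.1,-3.9,0],2],[[2.0,-3.9,0],2],[[1.9,-4.0,0],2],[[1.7,-4.1,0],2],[[1.6,-4.1,0.2],3],[[1.3,-4.2,0.5],2]], "gripper": 0.6}}

```text
time: 24.6
ee_pos: [0.4948, -0.1219, 0.159]
tcp_rot: [[-0.963, 0.269, 0.002], [0.269, 0.963, -0.001], [-0.002, -0.0, -1.0]]
force: [1.5, -1.7, -0.5]
opening: 0.0513
```

Call:
{"op": "arm_command", "data": {"steps": [[[1.2,-2.8,1.6],0],[[1.2,-2.8,1.6],0],[[1.1,-2.8,1.7],0],[[1.2,-2.8,1.6],0],[[0,0,0],0],[[0,0,0],0]]}}

```text
time: 25.2
ee_pos: [0.4199, -0.2161, 0.0932]
tcp_rot: [[-0.963, 0.269, -0.0], [0.269, 0.963, 0.001], [0.0, 0.0, -1.0]]
force: [0.4, 0.9, 0.1]
opening: 0.0512
```

Run:
```python
from plan import *
s=env.observe()
p,d,c=shot('wrist','w8');X=cloud(d,c);print(s['ee_pos'])
m=(X[...,2]>.008)&(X[...,2]<.03)&(np.hypot(X[...,0]-.425,X[...,1]+.215)<.075);m[:, :150]=0;m[:,360:]=0
q=p.astype(int)
Y=X[m];r=cv2.minAreaRect((Y[:,:2]*1000).astype(np.float32));w=Y[:,:2]-Y[:,:2].mean(0);e=np.linalg.svd(w,full_matrices=False)[2][0];print(r,np.degrees(np.arctan2(e[1],e[0])),Y.mean(0))
plan([(.425,-.215,.005,164,3)])
```

```text
[ 0.41990817 -0.21612928  0.09318579]
((423.154052734375, -214.9275360107422), (19.49047088623047, 128.47616577148438), 73.82901763916016) -15.817285500161452 [ 0.41761703 -0.21362686  0.01596382]
from [ 0.4209 -0.2161  0.0938] 164.4 t 25.25
3 [[[-0.1,0.1,3.0],0],[[-0.1,0.1,2.9],0],[[-0.2,0.0,3.0],0]] -> [ 0.425 -0.215  0.005] 164.4
```

View pics/w8.png

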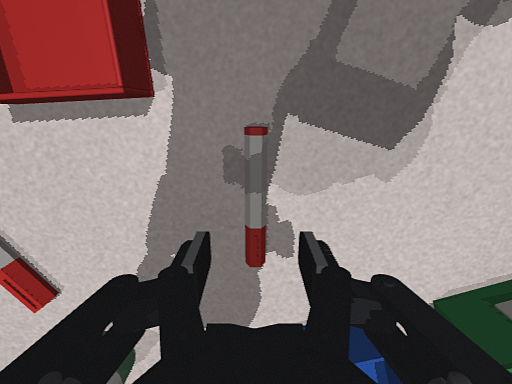

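The marker is centred between the fingers, from (255,127) to (255,266), and its 128 mm length confirms it is the smaller one. I grip it.

Call:
{"op": "arm_command", "data": {"steps": [[[-0.2,0.1,3.0],0],[[-0.1,0,3.0],0],[[0,0,2.0],0],[[0,0,0.7],0],[[0,0,0.2],0],[[0,0,0],0]]}}

```text
time: 25.85
ee_pos: [0.4248, -0.2159, 0.0051]
tcp_rot: [[-0.964, 0.267, 0.002], [0.267, 0.964, -0.001], [-0.002, -0.0, -1.0]]
force: [0.5, -0.7, 0.3]
opening: 0.0513
```

Call:
{"op": "arm_command", "data": {"steps": [[[0,0,0],0],[[0,0,0],0],[[0,0,0],0],[[0,0,0],0],[[0,0,0],0]], "gripper": 0}}

```text
time: 26.35
ee_pos: [0.4246, -0.2164, 0.0056]
tcp_rot: [[-0.963, 0.268, 0.002], [0.268, 0.963, -0.001], [-0.002, -0.0, -1.0]]
force: [-1.4, 0.7, 5.2]
opening: 0.0166
```

Call:
{"op": "arm_command", "data": {"steps": [[[0,0,-2.5],0],[[0,0,-3.5],0],[[0,0,-4],0],[[0,0,-3],0],[[0,0,-1],0],[[0,0,0],0]]}}

```text
time: 26.95
ee_pos: [0.4248, -0.2167, 0.1462]
tcp_rot: [[-0.963, 0.268, 0.004], [0.268, 0.964, -0.002], [-0.005, -0.001, -1.0]]
force: [0.1, -0.9, -1.4]
opening: 0.0165
```

Run:
```python
from plan import *
plan([(.661,-.182,.145,181,4)])
```

```text
from [ 0.4248 -0.2167  0.1462] 164.5 t 26.95
6 [[[-3.6,1.6,0.0],-3],[[-3.7,1.4,0.0],-3],[[-3.8,1.2,0.0],-3],[[-3.9,1.0,0.0],-3],[[-3.9,0.9,0.1],-2],[[-3.9,0.7,0.0],-3]] -> [ 0.661 -0.182  0.145] 181.5
```

Call:
{"op": "arm_command", "data": {"steps": [[[-3.6,1.6,0],-3],[[-3.7,1.4,0],-3],[[-3.8,1.2,0],-3],[[-3.9,1.0,0],-3],[[-3.9,0.9,0],-2],[[-3.9,0.7,0],-3],[[0,0,0],0],[[0,0,0],0]]}}

```text
time: 27.75
ee_pos: [0.6582, -0.1799, 0.1407]
tcp_rot: [[-1.0, -0.026, -0.006], [-0.026, 1.0, 0.002], [0.006, 0.002, -1.0]]
force: [-0.6, -0.5, -0.4]
opening: 0.0168
```

Run:
```python
from plan import *
p,d,c=shot('wrist');X=cloud(d,c)
for v in (115,120,124,135,150,180,230,300,318):
  print(v,X[v,255].round(3))
plan([(.661,-.182,.012,181,3)])
```

```text
115 [ 0.587 -0.181  0.004]
120 [ 0.591 -0.18   0.005]
124 [ 0.581 -0.182  0.285]
135 [ 0.593 -0.181  0.152]
150 [ 0.6   -0.181  0.154]
180 [ 0.615 -0.18   0.153]
230 [ 0.644 -0.18   0.152]
300 [ 0.687 -0.179  0.155]
318 [ 0.7   -0.178  0.155]
from [ 0.6574 -0.1802  0.1412] -178.5 t 27.8
5 [[[-0.1,0.0,2.6],0],[[-0.1,0.0,2.6],0],[[-0.1,-0.1,2.6],0],[[0.0,0.0,2.6],0],[[-0.1,-0.1,2.5],0]] -> [ 0.661 -0.182  0.012] -178.5
```

Call:
{"op": "arm_command", "data": {"steps": [[[-0.2,0,3.4],0],[[-0.2,-0.1,3.4],0],[[-0.1,0,2.8],0],[[0,0,2.1],0],[[0,0,1.0],0],[[0,0,0.3],0],[[0,0,0],0]]}}

```text
time: 28.5
ee_pos: [0.6642, -0.182, 0.0145]
tcp_rot: [[-1.0, -0.025, -0.0], [-0.025, 1.0, 0.0], [0.0, 0.0, -1.0]]
force: [0.3, 0.0, -0.3]
opening: 0.0164
```

Call:
{"op": "arm_command", "data": {"steps": [[[0,0,0],0],[[0,0,0],0],[[0,0,0],0],[[0,0,-1.5],0],[[0,0,-3.5],0],[[0,0,-4],0],[[0,0,-4],0],[[0,0,-3],0]], "gripper": 0.45}}

```text
time: 29.3
ee_pos: [0.6661, -0.1821, 0.1792]
tcp_rot: [[-1.0, -0.026, 0.005], [-0.026, 1.0, -0.002], [-0.005, -0.002, -1.0]]
force: [0.2, -0.4, -0.3]
opening: 0.0382
```

Call:
{"op": "arm_command", "data": {"steps": [[[3,0,-1],0],[[3,0,-1],0],[[4,0,-1],0],[[4,0,0],0],[[4,0,0],0],[[4,0,0],0],[[4,0,0],0],[[2,0,0],0],[[0,0,0],0],[[0,0,0],0]]}}

```text
time: 30.3
ee_pos: [0.3857, -0.1894, 0.2057]
tcp_rot: [[-1.0, -0.025, 0.003], [-0.025, 1.0, -0.002], [-0.003, -0.002, -1.0]]
force: [0.6, 0.1, 0.0]
opening: 0.0384
```

Run:
```python
from plan import *
p,d,c=shot('top');cv2.imwrite('pics/end.png',cv2.resize(p[80:250,80:440],(800,378),interpolation=cv2.INTER_CUBIC)[:,:,::-1])
z=np.load('top.npz')
X=cloud(d,c)
for n,u0,u1,v0,v1,a,b in [('jug',300,360,290,350,.03,.1),('tamper',250,295,305,345,.02,.1),('bottle',595,680,230,290,.1,.3),('cups',120,195,215,280,.15,.2)]:
    o=[]
    for Z in (z['X'],X):
        q=Z[int(v0*.64):int(v1*.64),int(u0*.64):int(u1*.64)];o.append(q[(q[...,2]>a)&(q[...,2]<b)].mean(0).round(3))
    print(n,*o)
```

```text
jug [0.439 0.099 0.056] [0.439 0.099 0.057]
tamper [0.424 0.217 0.042] [0.423 0.217 0.042]
bottle [ 0.549 -0.424  0.152] [ 0.549 -0.424  0.152]
cups [0.55  0.401 0.167] [0.55  0.401 0.167]
```

View pics/end.png

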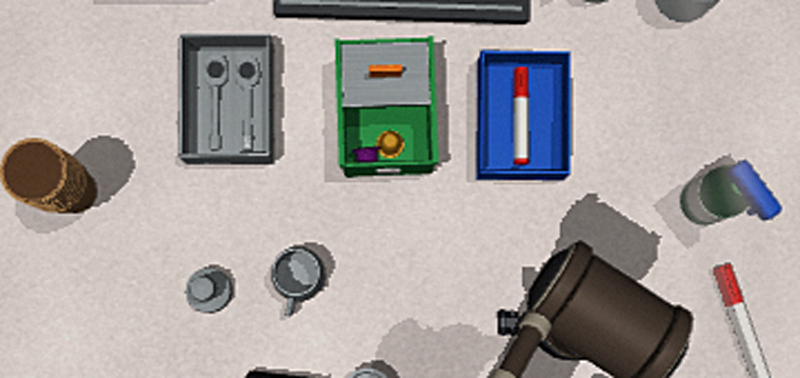

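The final view shows the spoons flat in the steel bin (217,100 and 248,100) and the marker flat in the blue bin (521,115). Both capsules are in the green bin (367,153 and 390,143), with the hatch held open. I hand the job in.

```bash
python3 -c "
from cell import env
print(env.close_job())"
```

```text
the job is handed in; nothing more can be done
None
```

The coffee bar is tidied and handed in, after about 30 s of the 72 s allowed. I worked in the order you gave:

- **Hatch:** I pushed the green bin's hatch back until it caught in its notch. It was still open in the last picture.
- **Capsules:** Both are inside the green bin.
- **Spoons and marker:** Both teaspoons lie flat in the steel bin and the smaller (128 mm) marker lies flat in the blue bin. All three are let go.

**Last checks:** In the final top view everything is in its place and the arm is clear of the work. The jug, tamper, spray bottle and cup stack are all within 1 mm of where they started. The highest force I read at the end of a move was about 9 N.

No check failed. The arm overshot by a few millimetres when it stopped quickly. On the way down to the gold capsule the reading was 0.2 mm above the counter, with no contact force, so I slowed the later descents. The gripper read about 6 mm on the 9 mm spoon handles, but depth readings showed both spoons held level.

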